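# Pack the slab cutter's lever and pin it

## Robot

A 6-joint arm with a two-finger parallel gripper is mounted at the origin on the work surface. World frame = base frame: x ahead of the robot, y to its left, z up, the work surface at z = 0. Lengths are in m, angles in rad, forces in N, time in s.
With the tool pointing down it reaches from about 0.275 to 0.825 m from the base axis. Payload 5.2 kg.
Tool frame: the origin (TCP) lies at the very end of the fingers, on their centre line; the grasp point (between the pads) lies behind it (robot.grip_depth is the z of the grasp point in the tool frame, in m); z points along the fingers, y is the line along which they close (so a half turn about z gives the same grasp; the last joint's range is limited). The gripper opens to 93 mm and grips with 3 to 60 N. Pads are 15 mm wide; open, the fingers measure 128 mm over their backs; the gripper's body (75 mm by 188 mm) begins 65 mm behind the grasp point.
Start: joints at [-1.494, 0.259, 1.535, -0, 1.348, -0.203], TCP at [0.152, -0.529, 0.219] pointing down, gripper open.
Joint ranges: [-3.14, 3.14], [-0.91, 2.08], [0.19, 2.58], [-1.22, 4.36], [0.22, 2.71], [-3.12, 3.12]. Speed limits (rad/s): [2.57, 2.57, 3.14, 3.14, 3.14, 3.14].

## Interface

Orientations are given as a 3x3 rotation matrix whose columns are the frame's x, y, z axes.
In Python, from workcell import robot gives the robot as it stands.
- The arm moves only by the tool step_arm, never from a script. Its argument "series" is a list of rows, each an object with "translation": the shift along the tool's x, y, z in mm, a list of three; "dr": the turn, a rotation vector about the tool's x, y, z in degrees, a list of three; "claw": the finger opening in mm, from 0 to 93. In form: [{"translation": [tx, ty, tz], "dr": [rx, ry, rz], "claw": claw}, ...]. A call has 1 to 5 rows; each row is the pose to reach, as a shift and turn from the pose commanded when the call began, along the tool's axes at that moment; what a row does not reach only later rows make up. A row lasts 1/12 s, in which the tool goes at most 41.7 mm and 7.16 degrees, less where a joint would pass 70% of its speed; a pose out of reach is approached as far as the arm can. A call with a gripper value outside its range is refused whole. The fingers move at their own pace and stop on an object; "newtons" is the grip in N (left out, the last holds). Time passes only in rows, so rows that repeat a pose let the fingers close. It gives the time, the measured TCP pose, the force, the opening and the grip force at its end, in the units of the state.
- robot.state(): the state, without advancing time (a new reading comes with each control period).
- robot.read_camera(name): name is "side" or "top" or "wrist"; returns a dict with "color" (384x512x3 uint8, blue, green, red), "range_z" (384x512 float32, m along the optical axis (not along the pixel's ray), 0 where there is no reading), "fx", "fy", "cx", "cy" (pixels), "eye" and "orientation" of the camera in the world; the wrist camera has in their place "T_tool_cam" (4x4, takes a point from camera to tool coordinates, whose origin is the TCP and whose axes are the flange's). Camera axes: x right, y down, z forward; pixel columns grow to the right and rows downward; lengths in m; the calibration is good to about 2 mm. A picture is of the moment at which its call begins: read the wrist's pose just before it.
- robot.finish_job(): hands the job in; it is judged then, once.
Trained networks look in the newest picture that a camera, given by its name, has taken for a name from the list of things; names that differ only in an ending like _2 or _b are one class to them, and where a whole thing is asked for, a point or a joint stands for the part that bears it (a point fixed in the world has none). Each returns a list of dicts, best first, with "score" (0 to 1); they miss things now and then, are a little off and sometimes report something else, mostly with a low value. They report only what shows in the picture. A call takes as long as a camera call. They do not tell look-alikes from the thing itself.
- robot.recognise(camera, target): "location" ([x, y, z] in m, in world coordinates, good to about 4 mm: the middle of the surface that is visible of it).
- robot.mark_of(camera, target): "location" ([x, y, z] in m, in world coordinates, good to about 4 mm: a listed point, or the origin of a listed thing).
The state is a dict: "time": time; "qpos": joint angles; "qd": joint speeds; "joint_torque": joint torques, N m; "tcp_pos": TCP position; "tool_rot": TCP orientation; "force": force on the tool from outside, world axes, zero at the start; "ft_torque": the same for the moment, N m; "gripper_width": finger opening in m; "gripper_force": force on a finger pad.
Only numpy, scipy, OpenCV 4.12 (cv2) and the standard library are available. Lean on these libraries where they do the work, as an engineer would, in place of code of your own. Each camera call takes 0.05 s, during which the arm holds its last target. There are 200 camera calls.

## Task

One of the slab cutter's two levers lies in the slot of the column with a space left above its eye. Pick the two packing plates that together fill this space snugly, and without forcing slide them in by their tangs, one on the other on top of the eye, until they meet the back of the slot and their holes are in line with the lever's. Then push the pivot pin down through them until its knob sits on the column, and leave the other things on the bench as they are.

Things in the scene. Friction and masses are not known exactly. Their poses are not given: they have to be found in the camera images.
- slot (a point): Pivot slot in the column of the green slab cutter (fixed). Point: on the pivot pin's axis, on the slot's floor, 60 mm above the bench; x points level into the slot, the way the plates go in; z up. 42 mm high. Open in front (-x) and at -y, where the lever runs out. A wall at the back, 24.5 mm past the axis (x), stops a plate's leading edge with its hole in line; a side wall stands at y = +24 mm.
- cutter: The slab cutter, origin on the pin axis at bench height, axes as the slot's. Its column is 71 mm wide, with a flat front face 27 mm before the pin axis that rises flush above the slot to 185 mm over the bench: an upright gripper strikes it while putting a plate home, one leaning back 25 degrees or more does not. The slot roof's front edge is bevelled 5 mm. In front of it nothing on the bench is over 25 mm high.
- thin_lever_eye (a point): Thin push lever: level steel bar 12 mm thick, 30 mm wide, 355 mm from hole to handle end. Point: its pivot hole, on the underside, 60 mm above the bench; the bar runs to -y. One lever has its eye in the slot, on the floor, the two points coinciding; the other is a spare on rests 215 mm away. Both are fixed. With this lever in the slot 30 mm are left above its eye.
- thick_lever_eye (a point): Thick push lever: like the thin one, but 18 mm thick. With this lever in the slot a space 24 mm high is left above its eye. The eyes are 48 mm by 46 mm and end 3 mm inside the column's front face.
- pin (a joint): How far the pivot pin is pushed down, m: drawn up at the start (0 to 0.003), tip above the slot's roof; home at 0.062, knob down on the column. It slides straight down in the column and stays where left; about 4 to 8 N moves it. It is 12 mm thick with a pointed nose and passes plates whose holes are within about 3 mm of its axis, nudging them into line.
- knob_top (a point): Centre of the top of the pin's round black knob (34 mm across, 24 mm high), 274 mm above the bench when fully drawn up and 212 mm when home.
- plate8_mid (a point): Aluminium packing plate, 8 mm thick, 1 punched dot on its tang. Head 44 mm wide (y), 46 mm long, with a 16 mm hole in the middle and a rounded leading edge 23 mm ahead of it (+x); behind (-x) a tang 22 mm wide, from 23 to 59 mm behind the hole: hold it there. Lies flat. Point: centre of the hole, half-way up; x from tang to leading edge, z square to the plate.
- plate11_mid (a point): Aluminium packing plate, 11 mm thick, 2 punched dots on its tang. Head 44 mm wide (y), 46 mm long, with a 16 mm hole in the middle and a rounded leading edge 23 mm ahead of it (+x); behind (-x) a tang 22 mm wide, from 23 to 59 mm behind the hole: hold it there. Lies flat. Point: centre of the hole, half-way up; x from tang to leading edge, z square to the plate.
- plate14_mid (a point): Aluminium packing plate, 14 mm thick, 3 punched dots on its tang. Head 44 mm wide (y), 46 mm long, with a 16 mm hole in the middle and a rounded leading edge 23 mm ahead of it (+x); behind (-x) a tang 22 mm wide, from 23 to 59 mm behind the hole: hold it there. Lies flat. Point: centre of the hole, half-way up; x from tang to leading edge, z square to the plate.
- plate17_mid (a point): Aluminium packing plate, 17 mm thick, 4 punched dots on its tang. Head 44 mm wide (y), 46 mm long, with a 16 mm hole in the middle and a rounded leading edge 23 mm ahead of it (+x); behind (-x) a tang 22 mm wide, from 23 to 59 mm behind the hole: hold it there. Lies flat. Point: centre of the hole, half-way up; x from tang to leading edge, z square to the plate.
- weight: Small brass balance weight, a bystander: leave it alone. Origin at the middle of its underside.
- scraper: Dough scraper, a bystander: leave it alone. Origin at the middle of its underside.
- brush: Flat flour brush, a bystander: leave it alone. Origin at the middle of its underside.
- jar: Screw-top jar, a bystander: leave it alone. Origin at the middle of its underside.
- sprayer: White spray bottle, a bystander: leave it alone. Origin at the middle of its underside.
- spatula: Wooden spatula, a bystander: leave it alone. Origin at the middle of its underside.
Not all that is in view belongs to the job. Leave any green or yellow look-alike of the part that bears plate8_mid alone.

How it is judged:
By the outcome, as a careful person would: the job done as asked, in the order asked, and still so for the second after the job is handed in, with the robot touching nothing.
It also fails if it takes over 67 s, if anything falls off the work surface, if the arm or the gripper's body presses on something with over 40 N, if the wrist force passes 120 N, or if a joint passes its speed limit or range.

## Working session

There is one attempt and no reset: what is moved stays moved. The work goes in short steps, Python scripts to look and compute and a tool call to move; the robot and the scene stay as the last step left them, time stands still between calls to the robot, and variables do not carry over. Pictures are saved under pics/ and viewed, at most 10 in all, crops included, and the job is handed in when it is done.

Besides the shell and the picture viewer there is one more tool, called after "Request:" by a JSON object that holds its "op" and its "data", one argument or row to a line. step_arm: Moves the arm, as the interface text tells. Its arguments: {"type":"object","properties":{"series":{"type":"array","items":{"type":"object","properties":{"translation":{"type":"array","items":{"type":"number"}},"dr":{"type":"array","items":{"type":"number"}},"claw":{"type":"number"}}}},"newtons":{"type":"number"}},"required":["series"]}

```bash
mkdir -p pics; ls
cat > h.py <<'E'
import numpy as np, cv2
from workcell import robot
def cam(n):
    s=robot.state(); c=robot.read_camera(n)
    if n=="wrist":
        T=np.eye(4);T[:3,:3]=s["tool_rot"];T[:3,3]=s["tcp_pos"];M=T@np.array(c["T_tool_cam"])
        c["R"],c["e"]=M[:3,:3],M[:3,3]
    else: c["R"],c["e"]=np.array(c["orientation"]),np.array(c["eye"])
    return c
def cloud(c):
    z=c["range_z"];v,u=np.mgrid[:z.shape[0],:z.shape[1]]
    P=np.stack([(u-c["cx"])/c["fx"]*z,(v-c["cy"])/c["fy"]*z,z],-1)
    W=P@c["R"].T+c["e"]; W[z==0]=np.nan
    return W
E
python3 - <<'E'
from h import *
for n in["top","side"]:
    c=cam(n);cv2.imwrite(f"pics/{n}0.png",cv2.resize(c["color"],(800,600)) if n=="top" else c["color"]);print(n,c["e"].round(3),c["R"].round(2).tolist(),c["fx"])
    np.savez(n+"0.npz",W=cloud(c),col=c["color"])
    for t in["slot","thin_lever_eye","thick_lever_eye","knob_top","plate8_mid","plate11_mid","plate14_mid","plate17_mid","cutter"]:
        print(t,[(np.round(d["location"],3).tolist(),round(d["score"],2)) for d in robot.mark_of(n,t)[:5]])
print(robot.grip_depth)
E
```

```text
pics
top [0.394 0.003 1.46 ] [[0.02, -0.99, 0.11], [-1.0, -0.02, 0.0], [0.0, -0.11, -0.99]] 488.65552218478626
slot [([0.572, 0.148, 0.057], 0.86)]
thin_lever_eye [([0.336, 0.24, 0.004], 0.41)]
thick_lever_eye [([0.63, 0.358, 0.059], 0.55)]
knob_top [([0.445, -0.155, 0.007], 0.51), ([0.574, 0.147, 0.268], 0.49)]
plate8_mid [([0.554, -0.359, 0.001], 0.77), ([0.526, -0.042, 0.004], 0.68), ([0.777, -0.116, 0.004], 0.54)]
plate11_mid [([0.503, -0.258, 0.004], 0.61), ([0.624, -0.139, 0.007], 0.55), ([0.297, -0.264, 0.001], 0.23)]
plate14_mid [([0.405, -0.375, 0.006], 0.69)]
plate17_mid [([0.405, -0.376, 0.009], 0.34), ([0.501, -0.256, 0.004], 0.28)]
cutter [([0.575, 0.147, 0.0], 0.76)]
side [0.357 0.728 1.051] [[-0.98, -0.16, 0.15], [-0.22, 0.75, -0.63], [-0.01, -0.64, -0.77]] 414.351241154778
slot [([0.572, 0.146, 0.062], 0.66), ([0.442, -0.158, 0.011], 0.45)]
thin_lever_eye []
thick_lever_eye [([0.63, 0.355, 0.056], 0.93), ([0.621, -0.144, 0.005], 0.66)]
knob_top [([0.568, 0.147, 0.268], 0.58)]
plate8_mid [([0.527, -0.038, 0.001], 0.74), ([0.552, -0.357, 0.003], 0.65), ([0.782, -0.121, 0.006], 0.65)]
plate11_mid [([0.551, -0.354, 0.002], 0.58), ([0.62, -0.143, 0.007], 0.55)]
plate14_mid [([0.57, 0.144, 0.27], 0.74), ([0.414, -0.375, 0.009], 0.46)]
plate17_mid [([0.444, -0.157, 0.013], 0.6), ([0.573, 0.144, 0.003], 0.29)]
cutter [([0.572, 0.146, 0.002], 0.85), ([0.731, -0.269, -0.003], 0.51)]
-0.0188
```

View pics/top0.png

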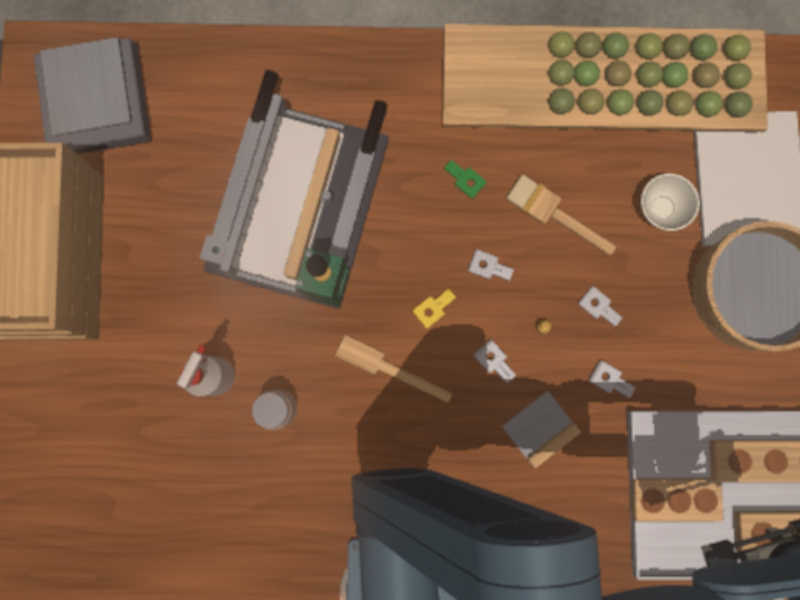

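View pics/side0.png

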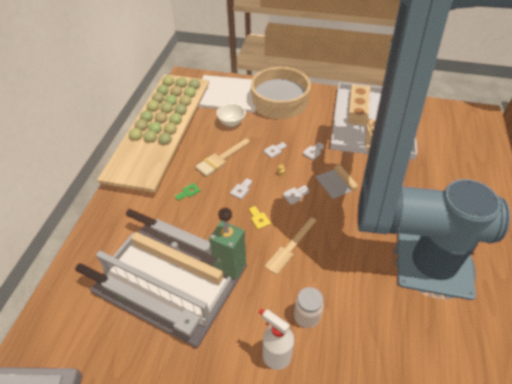

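The top view shows four silver plates at px (485,264), (597,303), (493,357) and (608,377). The green and yellow look-alikes are at (467,180) and (433,308), the column and knob at (318,268), and the spare lever on the left at about (215,250). Next I'll measure the lever heights, plate heights and axes from depth.

Run:
```python
from h import *
for n in["top0","side0"]:
    d=np.load(n+".npz");W=d["W"];col=d["col"].astype(int)
    z=W[...,2]
    t=W[(abs(W[...,0]-.45)<.2)&(abs(W[...,1]+.2)<.2)&(z<.02)][:,2]; b=np.median(t);print(n,"bench",b)
    for p in[(.624,-.139),(.554,-.359),(.444,-.157),(.408,-.375)]:
        r=np.hypot(W[...,0]-p[0],W[...,1]-p[1])
        m=(r<.06)&(z-b>.004)&(z<.04)
        q=W[m]; 
        mn=q[:,:2].mean(0);U,S,V=np.linalg.svd(q[:,:2]-mn)
        print(p,m.sum(),mn.round(3),V[0].round(2),"top",np.percentile(q[:,2]-b,[25,50,75,90]).round(4))
    # levers, z 60..95
    m=(z>.05)&(z<.1)&(abs(W[...,0]-.65)<.25)&(W[...,1]>0)&(W[...,1]<.5)
    im=np.where(m[...,None],col,0)
    q=W[m];h=np.histogram(q[:,2]-b,np.arange(.05,.1,.003));print(h[0],h[1].round(3).tolist())
    for lo in[(.06)]:
        for yb in np.arange(.1,.42,.04):
          for xb in np.arange(.56,.95,.05):
            k=(abs(q[:,1]-yb)<.02)&(abs(q[:,0]-xb)<.025)
            if k.sum()>12: print((round(xb,2),round(yb,2)),k.sum(),np.percentile(q[k,2]-b,[25,50,75]).round(4),end=' ')
    print()
```

```text
top0 bench 0.0014269916506025604
(0.624, -0.139) 358 [ 0.62  -0.149] [0.32 0.95] top [0.0067 0.0094 0.0119 0.0139]
(0.554, -0.359) 290 [ 0.546 -0.364] [-0.63 -0.77] top [0.0053 0.007  0.0091 0.011 ]
(0.444, -0.157) 388 [ 0.439 -0.162] [-0.82 -0.57] top [0.0114 0.0153 0.0178 0.0201]
(0.408, -0.375) 394 [ 0.406 -0.381] [-0.49 -0.87] top [0.0082 0.012  0.0147 0.0165]
[172  49  68  76 131 225 307 500 544 533 326 283 326 205  49  19] [0.05, 0.053, 0.056, 0.059, 0.062, 0.065, 0.068, 0.071, 0.074, 0.077, 0.08, 0.083, 0.086, 0.089, 0.092, 0.095, 0.098]
(np.float64(0.61), np.float64(0.1)) 16 [0.0551 0.0588 0.0662] (np.float64(0.66), np.float64(0.1)) 69 [0.0702 0.0717 0.073 ] (np.float64(0.71), np.float64(0.1)) 131 [0.0692 0.0716 0.0733] (np.float64(0.76), np.float64(0.1)) 184 [0.0695 0.072  0.0734] (np.float64(0.81), np.float64(0.1)) 121 [0.07   0.0718 0.0739] (np.float64(0.86), np.float64(0.1)) 39 [0.0722 0.0753 0.077 ] (np.float64(0.56), np.float64(0.14)) 43 [0.0583 0.0622 0.0739] (np.float64(0.61), np.float64(0.14)) 42 [0.07   0.0717 0.0731] (np.float64(0.66), np.float64(0.14)) 125 [0.0699
[... 5165 characters left out ...]
83] (np.float64(0.81), np.float64(0.3)) 182 [0.0758 0.0773 0.0785] (np.float64(0.86), np.float64(0.3)) 224 [0.0756 0.0777 0.0792] (np.float64(0.91), np.float64(0.3)) 46 [0.0772 0.0788 0.0819] (np.float64(0.56), np.float64(0.34)) 25 [0.0682 0.0785 0.0895] (np.float64(0.61), np.float64(0.34)) 202 [0.0691 0.0764 0.0783] (np.float64(0.66), np.float64(0.34)) 243 [0.0759 0.077  0.0784] (np.float64(0.71), np.float64(0.34)) 246 [0.0754 0.077  0.0783] (np.float64(0.76), np.float64(0.34)) 153 [0.0754 0.0772 0.0786] (np.float64(0.81), np.float64(0.34)) 55 [0.0686 0.0764 0.0777] (np.float64(0.61), np.float64(0.38)) 125 [0.0734 0.0761 0.0779] (np.float64(0.66), np.float64(0.38)) 81 [0.0733 0.0762 0.0775]
```

Slot lever top is 72 mm high, so it is the thin lever and 30 mm are left. That takes plates 11 and 17 (28 mm); 14+17 would be 31 mm. By height, plate 11 is near (0.62,-0.14) and plate 17 near (0.44,-0.16). Next: the slot axis from the lever, then a move above plate 11.

```bash
cat >> h.py <<'E'
from scipy.spatial.transform import Rotation as Ro
def tool(yaw,lean,s=1):
    X=np.array([np.cos(yaw),np.sin(yaw),0]);Y=np.array([-X[1],X[0],0]);Z=np.array([0,0,1.])
    z=-np.cos(lean)*Z+np.sin(lean)*X; y=s*Y
    return np.stack([np.cross(y,z),y,z],1)
def rel(p,R,frm=None):
    s=robot.state();R0=np.array(s["tool_rot"]);p0=np.array(s["tcp_pos"])
    if frm: p0,R0=frm
    t=R0.T@(np.array(p)-p0)*1000; r=Ro.from_matrix(R0.T@R).as_rotvec(degrees=True)
    print("t",t.round(1).tolist(),"dr",r.round(1).tolist(),"| |t|",np.linalg.norm(t).round(),"|r|",np.linalg.norm(r).round())
E
python3 - <<'E'
from h import *
s=robot.state();print(np.array(s["tool_rot"]).round(3).tolist(),s["tcp_pos"],s["qpos"])
print(np.round(robot.read_camera("wrist")["T_tool_cam"],3).tolist())
for n in["top0","side0"]:
    W=np.load(n+".npz")["W"];
    for zz,x0,y0 in[(.072,.72,.115),(.0775,.72,.335)]:
        m=(abs(W[...,2]-zz-.001)<.003)&(abs(W[...,0]-x0)<.15)&(abs(W[...,1]-y0-(-.235*(W[...,0]-x0)))<.016)
        q=W[m][:,:2];v,_=0,0
        l=cv2.fitLine(q.astype(np.float32),cv2.DIST_HUBER,0,.01,.01).ravel();l=l*np.sign(l[0]) if 0 else l
        print(n,zz,len(q),l.round(3),np.degrees(np.arctan(l[1]/l[0])).round(2), "y at x=.572",(l[3]+l[1]/l[0]*(.572-l[2])).round(4))
yaw=np.radians(70)
for sg in(1,-1): rel([.606,-.185,.20],tool(yaw,np.radians(30),sg))
E
```

```text
[[0.961, 0.276, 0.0], [0.276, -0.961, -0.0], [-0.0, 0.0, -1.0]] [ 0.15190104 -0.5286214   0.21865599] [-1.49382157e+00  2.58593617e-01  1.53500048e+00  2.55596558e-06
  1.34797572e+00 -2.02792880e-01]
[[0.001, -0.967, -0.254, 0.071], [1.0, 0.001, -0.0, 0.0], [0.0, -0.254, 0.967, -0.166], [0.0, 0.0, 0.0, 1.0]]
top0 0.072 473 [ 0.973 -0.229  0.716  0.113] -13.25 y at x=.572 0.1471
top0 0.0775 591 [ 0.971 -0.241  0.731  0.331] -13.93 y at x=.572 0.3706
side0 0.072 448 [ 0.97  -0.243  0.737  0.109] -14.07 y at x=.572 0.1504
side0 0.0775 940 [ 0.97  -0.243  0.731  0.331] -14.06 y at x=.572 0.3706
t [531.3, -204.9, 18.7] dr [32.8, -16.7, 122.6] | |t| 570.0 |r| 128.0
t [531.3, -204.9, 18.7] dr [14.1, 27.7, -52.7] | |t| 570.0 |r| 61.0
```

Request:
{"op": "step_arm", "data": {
  "series": [
    {"translation": [531,-205,19],"dr": [14.1,27.7,-52.7],"claw": 60},
    {"translation": [531,-205,19],"dr": [14.1,27.7,-52.7],"claw": 60},
    {"translation": [531,-205,19],"dr": [14.1,27.7,-52.7],"claw": 60},
    {"translation": [531,-205,19],"dr": [14.1,27.7,-52.7],"claw": 60},
    {"translation": [531,-205,19],"dr": [14.1,27.7,-52.7],"claw": 60}
  ]
}}

```text
time: 1.47
tcp_pos: [0.319, -0.4019, 0.2122]
tool_rot: [[0.651, 0.741, 0.162], [0.695, -0.669, 0.265], [0.305, -0.06, -0.951]]
force: [0.5, -0.1, -0.6]
gripper_width: 0.0639
gripper_force: 0.0
```

```bash
python3 -c "
from h import *
rel([.606,-.185,.20],tool(np.radians(70),np.radians(30),-1))"
```

```text
t [333.9, 68.4, 115.6] dr [5.8, 11.4, -21.6] | |t| 360.0 |r| 25.0
```

Request:
{"op": "step_arm", "data": {
  "series": [
    {"translation": [334,68,116],"dr": [5.8,11.4,-21.6],"claw": 60},
    {"translation": [334,68,116],"dr": [5.8,11.4,-21.6],"claw": 60},
    {"translation": [334,68,116],"dr": [5.8,11.4,-21.6],"claw": 60},
    {"translation": [334,68,116],"dr": [5.8,11.4,-21.6],"claw": 60},
    {"translation": [334,68,116],"dr": [5.8,11.4,-21.6],"claw": 60}
  ]
}}

```text
time: 1.88
tcp_pos: [0.4856, -0.2777, 0.2025]
tool_rot: [[0.299, 0.939, 0.171], [0.812, -0.345, 0.47], [0.5, -0.002, -0.866]]
force: [0.7, -0.3, 0.0]
gripper_width: 0.0599
gripper_force: 0.0
```

```bash
python3 -c "
from h import *
rel([.606,-.185,.20],tool(np.radians(70),np.radians(30),-1))"
```

```text
t [110.1, 81.1, 66.3] dr [-0.0, -0.0, -0.2] | |t| 152.0 |r| 0.0
```

Request:
{"op": "step_arm", "data": {
  "series": [
    {"translation": [110,81,66],"dr": [0,0,0],"claw": 60},
    {"translation": [110,81,66],"dr": [0,0,0],"claw": 60},
    {"translation": [110,81,66],"dr": [0,0,0],"claw": 60},
    {"translation": [110,81,66],"dr": [0,0,0],"claw": 60},
    {"translation": [110,81,66],"dr": [0,0,0],"claw": 60}
  ]
}}

```text
time: 2.3
tcp_pos: [0.6078, -0.1811, 0.2014]
tool_rot: [[0.296, 0.94, 0.17], [0.814, -0.341, 0.47], [0.5, -0.0, -0.866]]
force: [0.3, 0.2, -0.3]
gripper_width: 0.0597
gripper_force: 0.0
```

```bash
cat >> h.py <<'E'
def plate(c,W,p,zt):
    "fit known outline (head 46x44, tang 36x22) to the silver pixels near p: returns hole xy, yaw, top z"
    from scipy.optimize import minimize
    g=c["color"].astype(int);sat=g.max(-1)-g.min(-1)
    m=(np.hypot(W[...,0]-p[0],W[...,1]-p[1])<.075)&(W[...,2]>zt*.6)&(W[...,2]<zt+.006)&(sat<45)
    q=W[m];q2=q[:,:2]
    def sd(a):
        ca,sa=np.cos(a[2]),np.sin(a[2]);d=q2-a[:2];x=d[:,0]*ca+d[:,1]*sa;y=-d[:,0]*sa+d[:,1]*ca
        box=lambda x,y,cx,hx,hy:np.hypot(np.maximum(abs(x-cx)-hx,0),np.maximum(abs(y)-hy,0))
        o=np.minimum(box(x,y,0,.023,.022),box(x,y,-.041,.018,.011))+np.maximum(.007-np.hypot(x,y),0)
        return np.minimum(o,.006).mean()
    best=min((minimize(sd,[p[0]+dx,p[1]+dy,y],method="Nelder-Mead",options=dict(initial_simplex=[[p[0]+dx,p[1]+dy,y],[p[0]+dx+.006,p[1]+dy,y],[p[0]+dx,p[1]+dy+.006,y],[p[0]+dx,p[1]+dy,y+.2]])) for y in p[2]+np.radians([-15,0,15]) for dx in(-.004,.004) for dy in(-.004,.004)),key=lambda r:r.fun)
    print("n",m.sum(),"hole",best.x[:2].round(4),"yaw",np.degrees(best.x[2]).round(1),"cost mm",round(best.fun*1e3,2),"z",np.percentile(q[:,2],[25,50,75]).round(4))
    return best.x
E
python3 - <<'E'
from h import *
c=cam("wrist");W=cloud(c);np.savez("w1.npz",W=W,col=c["color"]);cv2.imwrite("pics/w1.png",c["color"])
b=np.nanmedian(W[(W[...,2]<.006)][:,2]);print("bench",b)
plate(c,W,[.624,-.139,np.radians(70)],.011)
for t in["plate11_mid","plate17_mid"]:print(t,[(np.round(d["location"],3).tolist(),round(d["score"],2)) for d in robot.mark_of("wrist",t)[:4]])
print(robot.state()["tcp_pos"])
E
```

```text
bench -0.00031592493334708927
n 1286 hole [ 0.6222 -0.1431] yaw 69.6 cost mm 0.0 z [0.0101 0.0106 0.0111]
plate11_mid [([0.62, -0.14, 0.003], 0.69)]
plate17_mid []
[ 0.6043676  -0.18560217  0.2010489 ]
```

View pics/w1.png

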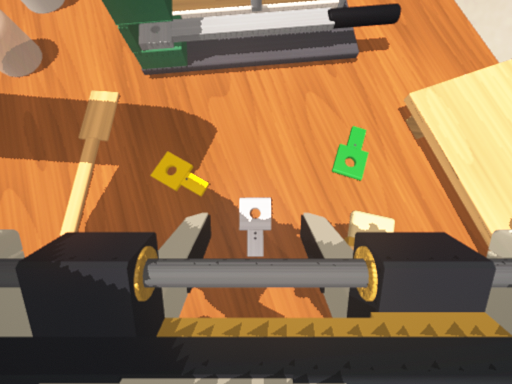

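The wrist view shows plate 11 (two dots) centred at px (255,213) with its tang pointing down, between the fingers. The yellow one at (172,170) and green one at (350,160) are look-alikes, and the lever eye is visible in the slot at (155,35). I'll tighten the plate fit and measure the lever eye.

```bash
cat >> h.py <<'E'
def plate2(c,W,p,zt):
    from scipy.optimize import minimize
    g=c["color"].astype(int);sat=g.max(-1)-g.min(-1);ok=((sat<45)&(g.max(-1)>70)).astype(np.float32)
    ok=cv2.GaussianBlur(ok,(0,0),1)
    x,y=[a.ravel() for a in np.meshgrid(np.arange(-.07,.034,.001),np.arange(-.033,.034,.001))]
    box=lambda cx,hx,hy:np.maximum(abs(x-cx)-hx,abs(y)-hy)
    s=np.minimum(box(0,.023,.022),box(-.041,.018,.011)); s=np.maximum(s,.008-np.hypot(x,y))
    w=np.where(s<0,1.,-1.)*(abs(s)<.006)
    def proj(a):
        P=np.stack([a[0]+x*np.cos(a[2])-y*np.sin(a[2]),a[1]+x*np.sin(a[2])+y*np.cos(a[2]),np.full_like(x,zt)],1)
        C=(P-c["e"])@c["R"];return C[:,0]/C[:,2]*c["fx"]+c["cx"],C[:,1]/C[:,2]*c["fy"]+c["cy"]
    def f(a):
        u,v=proj(a);k=cv2.remap(ok,u.astype(np.float32)[:,None],v.astype(np.float32)[:,None],cv2.INTER_LINEAR).ravel()
        return -(k*w).sum()/(w>0).sum()
    best=min((minimize(f,[p[0],p[1],p[2]+d],method="Nelder-Mead",options=dict(initial_simplex=np.array([p[0],p[1],p[2]+d])+np.array([[0,0,0],[.006,0,0],[0,.006,0],[0,0,.15]]))) for d in(-.2,0,.2)),key=lambda r:r.fun)
    u,v=proj(best.x);print("hole",best.x[:2].round(4),"yaw",np.degrees(best.x[2]).round(1),"score",-best.fun)
    return best.x
E
cat > m1.py <<'E'
from h import *
d=np.load("w1.npz");c=cam("wrist");W=cloud(c)
a=plate2(c,W,[.622,-.143,np.radians(70)],.011)
L=np.radians(30)
g=a[:2]-.044*np.array([np.cos(a[2]),np.sin(a[2])])
for z in(.05,.0065): rel([g[0],g[1],z],tool(a[2],L,-1))
for n in(.072,):
    m=(abs(W[...,2]-n)<.004)&(abs(W[...,0]-.66)<.14)&(W[...,1]>.05)&(W[...,1]<.25)
    q=W[m];print(m.sum())
    u=np.radians(76.2);X=np.array([np.cos(u),np.sin(u)]);Y=np.array([-X[1],X[0]])
    e=q[:,:2]-[.572,.148];sx,sy=e@X,e@Y
    for b in np.arange(-.24,.03,.02):
        k=abs(sy-b)<.01
        if k.sum()>20: print("sy",b.round(2),k.sum(),"x",np.percentile(sx[k],[2,50,98]).round(4),"z",np.median(q[k,2]).round(4))
m=(W[...,2]>.11)&(W[...,2]<.175)&(np.hypot(W[...,0]-.572,W[...,1]-.148)<.08);e=W[m][:,:2]-[.572,.148]
print("col",m.sum(),"x",np.percentile(e@X,[5,25,50,75]).round(4),"y",np.percentile(e@Y,[1,99]).round(4))
E
python3 m1.py
```

```text
hole [ 0.6215 -0.1426] yaw 70.2 score 0.812279600045779
t [-72.6, 1.9, 132.6] dr [0.2, 0.1, -0.5] | |t| 151.0 |r| 1.0
t [-94.2, 1.9, 170.4] dr [0.2, 0.1, -0.5] | |t| 195.0 |r| 1.0
3447
sy -0.24 74 x [-0.0182 -0.0102  0.0078] z 0.0715
sy -0.22 251 x [-0.0185 -0.0053  0.011 ] z 0.0717
sy -0.2 250 x [-0.0183 -0.0046  0.0107] z 0.0717
sy -0.18 257 x [-0.0179 -0.0049  0.011 ] z 0.0717
sy -0.16 257 x [-0.0181 -0.0045  0.0116] z 0.0717
sy -0.14 253 x [-0.0175 -0.0047  0.0119] z 0.0716
sy -0.12 254 x [-0.017  -0.0041  0.012 ] z 0.0717
sy -0.1 256 x [-0.0169 -0.004   0.0124] z 0.0715
sy -0.08 258 x [-0.0171 -0.0039  0.0125] z 0.0716
sy -0.06 256 x [-0.0167 -0.0034  0.0126] z 0.0717
sy -0.04 258 x [-0.0164 -0.0029  0.0126] z 0.0715
sy -0.02 299 x [-0.0247 -0.0074  0.0107] z 0.0717
sy -0.0 279 x [-0.0251 -0.0112  0.0106] z 0.0716
sy 0.02 231 x [-0.0275 -0.0111  0.0105] z 0.0717
col 1049 x [-0.0285 -0.0279 -0.0273 -0.0268] y [-0.037   0.0331]
```

Request:
{"op": "step_arm", "data": {
  "series": [
    {"translation": [-36,1,66],"dr": [0.2,0.1,-0.5],"claw": 50},
    {"translation": [-73,2,133],"dr": [0.2,0.1,-0.5],"claw": 50},
    {"translation": [-73,2,133],"dr": [0.2,0.1,-0.5],"claw": 50},
    {"translation": [-73,2,133],"dr": [0.2,0.1,-0.5],"claw": 50},
    {"translation": [-73,2,133],"dr": [0.2,0.1,-0.5],"claw": 50}
  ]
}}

```text
time: 2.92
tcp_pos: [0.6032, -0.1827, 0.0438]
tool_rot: [[0.298, 0.941, 0.162], [0.812, -0.339, 0.476], [0.502, -0.011, -0.865]]
force: [-0.3, 0.2, 0.6]
gripper_width: 0.0503
gripper_force: 0.0
```

```bash
python3 -c "
from h import *
y=np.radians(70.2);g=np.array([.6215,-.1426])-.044*np.array([np.cos(y),np.sin(y)])
rel([*g,.0065],tool(y,np.radians(30),-1))"
```

```text
t [-18.8, 4.0, 32.2] dr [-0.5, -0.2, -0.3] | |t| 37.0 |r| 1.0
```

Request:
{"op": "step_arm", "data": {
  "series": [
    {"translation": [0,0,0],"dr": [0,0,0],"claw": 50},
    {"translation": [-11,0,18.5],"dr": [0,0,0],"claw": 50},
    {"translation": [-21.5,0,37],"dr": [0,0,0],"claw": 50},
    {"translation": [-21.5,0,37],"dr": [0,0,0],"claw": 50},
    {"translation": [-21.5,0,37],"dr": [0,0,0],"claw": 50}
  ]
}}

```text
time: 3.33
tcp_pos: [0.6079, -0.1846, 0.0087]
tool_rot: [[0.292, 0.941, 0.17], [0.815, -0.338, 0.47], [0.5, 0.001, -0.866]]
force: [0.0, -0.5, 0.2]
gripper_width: 0.0498
gripper_force: 0.0
```

```bash
python3 -c "
from h import *
y=np.radians(70.2);g=np.array([.6215,-.1426])-.044*np.array([np.cos(y),np.sin(y)])
cv2.imwrite('pics/w2.png',cam('wrist')['color']);print(robot.state()['force'])
rel([*g,.0065],tool(y,np.radians(30),-1))"
```

```text
[ 1.01186533 -0.96571805 -0.43970563]
t [-1.3, -2.0, 2.6] dr [0.1, 0.1, 0.1] | |t| 3.0 |r| 0.0
```

View pics/w2.png

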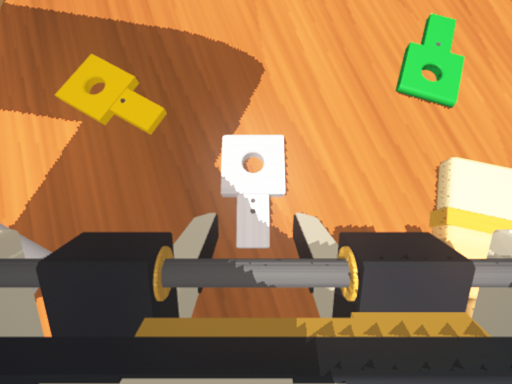

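The tang lies centred between the fingers, px (253,215) with its end at (253,247). I'll lower about 2 mm and close.

Request:
{"op": "step_arm", "data": {
  "series": [
    {"translation": [-1,-1,2],"dr": [0,0,0],"claw": 50},
    {"translation": [-1,-1,2],"dr": [0,0,0],"claw": 15},
    {"translation": [-1,-1,2],"dr": [0,0,0],"claw": 15},
    {"translation": [-1,-1,2],"dr": [0,0,0],"claw": 15},
    {"translation": [-1,-1,2],"dr": [0,0,0],"claw": 15}
  ],
  "newtons": 30
}}

```text
time: 3.8
tcp_pos: [0.6067, -0.1832, 0.0051]
tool_rot: [[0.292, 0.941, 0.169], [0.816, -0.337, 0.47], [0.5, 0.001, -0.866]]
force: [0.7, 0.1, -0.3]
gripper_width: 0.0278
gripper_force: 0.0
```

Request:
{"op": "step_arm", "data": {
  "series": [
    {"translation": [0,0,0],"dr": [0,0,0],"claw": 15},
    {"translation": [0,0,0],"dr": [0,0,0],"claw": 15},
    {"translation": [0,0,0],"dr": [0,0,0],"claw": 15}
  ]
}}

```text
time: 4.05
tcp_pos: [0.6066, -0.1831, 0.0049]
tool_rot: [[0.292, 0.941, 0.169], [0.815, -0.337, 0.471], [0.5, 0.0, -0.866]]
force: [-0.3, -0.2, 1.6]
gripper_width: 0.0217
gripper_force: 30.0
```

```bash
cat > m2.py <<'E'
from h import *
s=robot.state();print(s["tcp_pos"].round(4),s["force"].round(1),s["gripper_width"],s["gripper_force"])
c=cam("wrist");W=cloud(c)
R=np.array(s["tool_rot"]);p=np.array(s["tcp_pos"])
# plate in tool frame -> report hole offset in slot-like frame
u=np.arctan2(R[1,0],R[0,0]);zt=p[2]+.0045
a=plate2(c,W,[*(p[:2]+.044*np.array([np.cos(u),np.sin(u)])),u],zt)
d=a[:2]-p[:2];X=np.array([np.cos(u),np.sin(u)]);Y=np.array([-X[1],X[0]])
print("tool yaw",np.degrees(u).round(2),"hole ahead",(d@X).round(4),"left",(d@Y).round(4))
E
python3 m2.py
```

```text
[ 0.6066 -0.1831  0.0049] [-0.3 -0.2  1.6] 0.02172439474111228 30.001278279668014
hole [ 0.6213 -0.1426] yaw 70.4 score 0.7723971838799238
tool yaw 70.3 hole ahead 0.0431 left -0.0001
```

```bash
cat >> h.py <<'E'
SY=np.radians(75.4);AX=np.array([.5734,.1463])
SX=np.array([np.cos(SY),np.sin(SY)]);SYv=np.array([-SX[1],SX[0]])
def slotpose(hx,ahead,z,dy=0,lean=30,dyaw=0): 
    p=AX+SX*(hx-ahead)+SYv*dy; return np.array([*p,z]),tool(SY+np.radians(dyaw),np.radians(lean),-1)
E
python3 - <<'E'
from h import *
rel(*slotpose(-.08,.0431,.10))
s=robot.state()
R=s["tool_rot"];print((R.T@[0,0,80]).round(1))
E
```

```text
t [200.2, -131.4, 5.7] dr [2.6, 0.0, -4.4] | |t| 240.0 |r| 5.0
[ 40.    0.  -69.3]
```

Request:
{"op": "step_arm", "data": {
  "series": [
    {"translation": [20,0,-35],"dr": [0,0,0],"claw": 15},
    {"translation": [40,0,-69],"dr": [0,0,0],"claw": 15},
    {"translation": [67,-22,-56],"dr": [1,0,-2],"claw": 15},
    {"translation": [93,-44,-44],"dr": [2,0,-3],"claw": 15},
    {"translation": [120,-66,-32],"dr": [2.6,0,-4.4],"claw": 15}
  ]
}}

```text
time: 4.52
tcp_pos: [0.5739, -0.0779, 0.0927]
tool_rot: [[0.218, 0.968, 0.126], [0.839, -0.252, 0.483], [0.499, 0.0, -0.867]]
force: [1.0, 0.4, -1.4]
gripper_width: 0.0215
gripper_force: 30.0
```

```bash
python3 -c "
from h import *
rel(*slotpose(-.08,.0431,.10))"
```

```text
t [84.8, -57.1, 40.4] dr [0.0, 0.1, -0.0] | |t| 110.0 |r| 0.0
```

Request:
{"op": "step_arm", "data": {
  "series": [
    {"translation": [85,-57,40],"dr": [0,0,0],"claw": 15},
    {"translation": [85,-57,40],"dr": [0,0,0],"claw": 15},
    {"translation": [85,-57,40],"dr": [0,0,0],"claw": 15},
    {"translation": [85,-57,40],"dr": [0,0,0],"claw": 15},
    {"translation": [85,-57,40],"dr": [0,0,0],"claw": 15}
  ]
}}

```text
time: 4.93
tcp_pos: [0.5417, 0.0284, 0.1004]
tool_rot: [[0.217, 0.968, 0.124], [0.839, -0.25, 0.484], [0.499, -0.001, -0.866]]
force: [0.6, -0.6, -0.7]
gripper_width: 0.0217
gripper_force: 30.0
```

```bash
cat > m3.py <<'E'
from h import *
import sys
s=robot.state();print(s["tcp_pos"].round(4),s["force"].round(1),s["gripper_width"])
c=cam("wrist");W=cloud(c);cv2.imwrite(sys.argv[1],c["color"])
R=np.array(s["tool_rot"]);p=np.array(s["tcp_pos"]);u=np.arctan2(R[1,0],R[0,0])
e=W[...,:2]-AX;sx,sy=e@SX,e@SYv;z=W[...,2]
m=(z>.11)&(z<.175)&(abs(sy)<.05)&(abs(sx+.027)<.008)
print("face x: left half/right half",np.median(sx[m&(sy>0)]).round(4),np.median(sx[m&(sy<0)]).round(4),"y",np.percentile(sy[m],[.5,1,99,99.5]).round(4),"z",z[m].min())
m=(abs(z-.072)<.004)&(sx>-.05)&(sx<.03)
for b in(-.14,-.12,-.1,-.08,-.06,-.04,-.01,0,.01):
    k=m&(abs(sy-b)<.01)
    if k.sum()>20: print("sy",b,k.sum(),"x",np.percentile(sx[k],[1,50,99]).round(4),"z",np.median(z[k]).round(4))
k=m&(sx<-.01)&(sx>-.024);print("eye y",np.percentile(sy[k&(sy>-.05)],[1,99]).round(4))
for t in["slot","knob_top","thin_lever_eye"]:
    for d in robot.mark_of("wrist",t)[:2]:
        q=np.array(d["location"]);print(t,q.round(4),round(d["score"],2),"slot xy",((q[:2]-AX)@SX).round(4),((q[:2]-AX)@SYv).round(4))
g=cv2.cvtColor(c["color"],cv2.COLOR_BGR2GRAY)
E
python3 m3.py pics/w3.png
```

```text
[0.5417 0.0284 0.1004] [ 0.6 -0.6 -0.7] 0.021726524529137443
face x: left half/right half -0.0263 -0.0262 y [-0.0347 -0.0343  0.0347  0.0351] z 0.1100043480966798
sy -0.14 693 x [-0.014  -0.0006  0.0151] z 0.0716
sy -0.12 690 x [-0.0142 -0.0009  0.015 ] z 0.0716
sy -0.1 696 x [-0.0143 -0.0008  0.0146] z 0.0715
sy -0.08 690 x [-0.0143 -0.0009  0.015 ] z 0.0716
sy -0.06 695 x [-0.0144 -0.0008  0.015 ] z 0.0715
sy -0.04 415 x [-0.0146 -0.0075  0.0137] z 0.0715
sy -0.01 500 x [-0.0234 -0.0147 -0.0029] z 0.0715
sy 0 488 x [-0.0234 -0.0148 -0.0031] z 0.0715
sy 0.01 499 x [-0.0234 -0.0143 -0.003 ] z 0.0716
eye y [-0.0485  0.0226]
slot [ 0.3391  0.2428 -0.0016] 0.58 slot xy 0.0343 0.2511
thin_lever_eye [0.5732 0.1459 0.0611] 0.59 slot xy -0.0004 0.0001
```

View pics/w3.png

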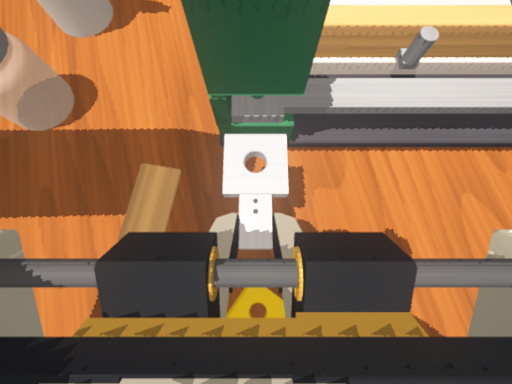

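Column face px (195–325, up to 95), slot opening and lever eye at about (257,108), and plate 11 lined up in front with its hole at (255,162). Checking that the plate is level before it goes in.

```bash
cat > m4.py <<'E'
from h import *
c=cam("wrist");W=cloud(c);s=robot.state();p=np.array(s["tcp_pos"]);e=W[...,:2]-p[:2]
a,b=e@SX,e@SYv;z=W[...,2]
m=(a>.022)&(a<.064)&(abs(b)<.021)&(abs(z-p[2]-.005)<.012)
q=np.c_[a[m],b[m],np.ones(m.sum())];k=np.linalg.lstsq(q,z[m],rcond=None)[0]
print("pitch,roll deg",np.degrees(k[:2]).round(2),"top z over tcp at hole",(k@[.043,0,1]-p[2]).round(4),"front edge",np.percentile(a[m],99).round(4),"sides",np.percentile(b[m],[1,99]).round(4))
E
python3 m4.py; python3 m2.py
```

```text
pitch,roll deg [-0.99  0.17] top z over tcp at hole 0.0053 front edge 0.0635 sides [-0.0206  0.0206]
[0.5432 0.0255 0.1   ] [ 1.  -0.1 -1.5] 0.021851249261450528 29.99950110912323
hole [0.5541 0.0674] yaw 75.8 score 0.5662446333817537
tool yaw 75.3 hole ahead 0.0433 left 0.0001
```

Request:
{"op": "step_arm", "data": {
  "series": [
    {"translation": [-9.5,0,16.5],"dr": [0,0,0],"claw": 15},
    {"translation": [-9.5,0,16.5],"dr": [0,0,0],"claw": 15},
    {"translation": [12,0,29],"dr": [0,0,0],"claw": 15},
    {"translation": [29,0,39],"dr": [0,0,0],"claw": 15},
    {"translation": [42,0,46.5],"dr": [0,0,0],"claw": 15}
  ]
}}

```text
time: 5.65
tcp_pos: [0.5577, 0.0852, 0.081]
tool_rot: [[0.22, 0.967, 0.125], [0.837, -0.253, 0.485], [0.5, -0.002, -0.866]]
force: [0.6, 0.1, -0.7]
gripper_width: 0.0212
gripper_force: 30.0
```

Request:
{"op": "step_arm", "data": {
  "series": [
    {"translation": [5,0,3],"dr": [0,0,0],"claw": 15},
    {"translation": [9,0,5],"dr": [0,0,0],"claw": 15},
    {"translation": [11,0,6.5],"dr": [0,0,0],"claw": 15},
    {"translation": [13,0,7.5],"dr": [0,0,0],"claw": 15},
    {"translation": [13,0,7.5],"dr": [0,0,0],"claw": 15}
  ]
}}

```text
time: 6.07
tcp_pos: [0.5614, 0.0988, 0.081]
tool_rot: [[0.219, 0.968, 0.125], [0.838, -0.253, 0.484], [0.5, -0.001, -0.866]]
force: [0.7, 0.5, -0.6]
gripper_width: 0.0216
gripper_force: 30.0
```

```bash
cat > m5.py <<'E'
from h import *
s=robot.state();p=s["tcp_pos"];e=p[:2]-AX
print("t",s["time"],"hole x",(e@SX+.0432).round(4),"y",(e@SYv).round(4),"z",p[2].round(4),"F slot",(s["force"][:2]@SX).round(1),(s["force"][:2]@SYv).round(1),s["force"][2].round(1),"w",s["gripper_width"].round(4))
E
python3 m5.py
```

```text
Traceback (most recent call last):
  File "m5.py", line 3, in <module>
    print("t",s["time"],"hole x",(e@SX+.0432).round(4),"y",(e@SYv).round(4),"z",p[2].round(4),"F slot",(s["force"][:2]@SX).round(1),(s["force"][:2]@SYv).round(1),s["force"][2].round(1),"w",s["gripper_width"].round(4))
                                                                                                                                                                                             ^^^^^^^^^^^^^^^^^^^^^^^^
AttributeError: 'float' object has no attribute 'round'
```

Request:
{"op": "step_arm", "data": {
  "series": [
    {"translation": [1.7,0,1],"dr": [0,0,0],"claw": 15},
    {"translation": [3.5,0,2],"dr": [0,0,0],"claw": 15},
    {"translation": [4.5,0,2.6],"dr": [0,0,0],"claw": 15},
    {"translation": [5.2,0,3],"dr": [0,0,0],"claw": 15},
    {"translation": [5.2,0,3],"dr": [0,0,0],"claw": 15}
  ]
}}

```text
time: 6.48
tcp_pos: [0.5628, 0.105, 0.0809]
tool_rot: [[0.219, 0.968, 0.125], [0.838, -0.252, 0.484], [0.5, -0.001, -0.866]]
force: [0.4, -0.4, -0.9]
gripper_width: 0.0214
gripper_force: 30.0
```

```bash
sed -i 's/"w",s\["gripper_width"\].round(4)/"w",s["gripper_width"]/' m5.py; python3 m5.py
```

```text
t 6.4833 hole x 0.0006 y -0.0002 z 0.0809 F slot -0.3 -0.5 -0.9 w 0.02144842179409518
```

Request:
{"op": "step_arm", "data": {
  "series": [
    {"translation": [-1,0,1.7],"dr": [0,0,0],"claw": 15},
    {"translation": [-1.7,0,3],"dr": [0,0,0],"claw": 15},
    {"translation": [-1,0,3.4],"dr": [0,0,0],"claw": 15},
    {"translation": [-1,0,3.4],"dr": [0,0,0],"claw": 15}
  ]
}}

```text
time: 6.82
tcp_pos: [0.5629, 0.1059, 0.0773]
tool_rot: [[0.219, 0.968, 0.125], [0.838, -0.252, 0.484], [0.5, -0.001, -0.866]]
force: [0.7, -0.1, -0.7]
gripper_width: 0.0212
gripper_force: 30.0
```

```bash
python3 m5.py
```

```text
t 6.8167 hole x 0.0014 y -0.0001 z 0.0773 F slot 0.1 -0.7 -0.7 w 0.021246244589787418
```

Request:
{"op": "step_arm", "data": {
  "series": [
    {"translation": [0.9,0,0.5],"dr": [0,0,0],"claw": 15},
    {"translation": [0.9,0,0.5],"dr": [0,0,0],"claw": 15},
    {"translation": [0.9,0,0.5],"dr": [0,0,0],"claw": 15}
  ]
}}

```text
time: 7.07
tcp_pos: [0.5633, 0.106, 0.0773]
tool_rot: [[0.219, 0.968, 0.125], [0.839, -0.252, 0.483], [0.499, -0.0, -0.867]]
force: [-2.5, -4.9, 0.5]
gripper_width: 0.0219
gripper_force: 30.0
```

```bash
python3 m5.py
```

```text
t 7.0667 hole x 0.0016 y -0.0004 z 0.0773 F slot -5.3 1.2 0.5 w 0.021867215157946516
```

Request:
{"op": "step_arm", "data": {
  "series": [
    {"translation": [-0.8,0,0.4],"dr": [0,0,0],"claw": 15},
    {"translation": [-0.8,0,0.4],"dr": [0,0,0],"claw": 36},
    {"translation": [-0.8,0,0.4],"dr": [0,0,0],"claw": 36},
    {"translation": [-0.8,0,0.4],"dr": [0,0,0],"claw": 36},
    {"translation": [-0.8,0,0.4],"dr": [0,0,0],"claw": 36}
  ]
}}

```text
time: 7.48
tcp_pos: [0.5632, 0.1066, 0.0769]
tool_rot: [[0.219, 0.968, 0.125], [0.838, -0.252, 0.484], [0.5, -0.001, -0.866]]
force: [-0.2, 0.5, 0.3]
gripper_width: 0.0357
gripper_force: 0.0
```

Request:
{"op": "step_arm", "data": {
  "series": [
    {"translation": [0,0,-10],"dr": [0,0,0],"claw": 50},
    {"translation": [0,0,-40],"dr": [0,0,0],"claw": 50},
    {"translation": [0,0,-80],"dr": [0,0,0],"claw": 50},
    {"translation": [0,0,-110],"dr": [0,0,0],"claw": 50},
    {"translation": [0,0,-110],"dr": [0,0,0],"claw": 50}
  ]
}}

```text
time: 7.9
tcp_pos: [0.5523, 0.0496, 0.1777]
tool_rot: [[0.216, 0.967, 0.134], [0.84, -0.254, 0.48], [0.498, 0.009, -0.867]]
force: [1.2, -0.1, 0.1]
gripper_width: 0.0494
gripper_force: 0.0
```

```bash
cat > m6.py <<'E'
from h import *
import sys
c=cam("wrist");W=cloud(c);cv2.imwrite(sys.argv[1],c["color"]);np.savez("w6.npz",W=W,col=c["color"])
e=W[...,:2]-AX;sx,sy=e@SX,e@SYv;z=W[...,2]
m=(abs(sx+.027)<.008)&(z>.11)&(z<.17)&(abs(sy)<.04);print("face",np.median(sx[m]).round(4),"y",np.percentile(sy[m],[1,99]).round(4))
m=(z>.1)&(abs(sy)<.02)&(abs(sx+.027)<.006);print("roof edge z",np.percentile(z[m],[.2,1]).round(4))
g=(c["color"].max(-1).astype(int)-c["color"].min(-1))<50
m=(z>.076)&(z<.1)&(abs(sy)<.03)&(sx>-.075)&(sx<.0)&g
print("plate n",m.sum(),"z",np.percentile(z[m],[5,50,95]).round(4),"x back end",np.percentile(sx[m],[.5,2]).round(4))
t=m&(sx<-.03)&(sx>-.056);print("tang y",np.percentile(sy[t],[1,50,99]).round(4),"z",np.median(z[t]).round(4))
print([robot.mark_of("wrist",k)[:1] for k in("plate11_mid",)])
rel([.444-.05*.78,-.157-.05*.62,.2],tool(np.radians(38),np.radians(30),-1))
E
python3 m6.py pics/w4.png
```

```text
face -0.0261 y [-0.0343  0.0344]
roof edge z [0.1067 0.1075]
plate n 894 z [0.0792 0.0825 0.0846] x back end [-0.0566 -0.0564]
tang y [-0.0118 -0.0011  0.0096] z 0.0825
[[]]
t [-219.7, -79.5, -157.3] dr [-18.5, 0.0, 32.4] | |t| 282.0 |r| 37.0
```

View pics/w4.png

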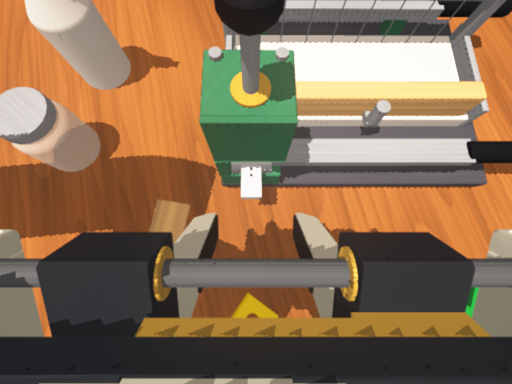

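Plate 11 is home in the slot (tang at px (251,183), top at 83 mm, hole within 2 mm of the axis). Next is plate 17.

Request:
{"op": "step_arm", "data": {
  "series": [
    {"translation": [-31,-11,-22],"dr": [-3,0,5.5],"claw": 50},
    {"translation": [-62,-23,-45],"dr": [-6.2,0,10.8],"claw": 50},
    {"translation": [-94,-34,-67],"dr": [-9.3,0,16.2],"claw": 50},
    {"translation": [-126,-45,-90],"dr": [-12.3,0,21.6],"claw": 50},
    {"translation": [-157,-57,-112],"dr": [-15.4,0,27],"claw": 50}
  ]
}}

```text
time: 8.42
tcp_pos: [0.4444, -0.1184, 0.1897]
tool_rot: [[0.625, 0.696, 0.355], [0.601, -0.718, 0.351], [0.499, -0.006, -0.867]]
force: [0.4, -0.5, 0.5]
gripper_width: 0.0499
gripper_force: 0.0
```

```bash
python3 -c "
from h import *
rel([.444-.05*.78,-.157-.05*.62,.2],tool(np.radians(38),np.radians(30),-1))"
```

```text
t [-61.2, 22.5, -47.3] dr [-3.3, 0.1, 5.1] | |t| 81.0 |r| 6.0
```

Request:
{"op": "step_arm", "data": {
  "series": [
    {"translation": [-31,11,-24],"dr": [-3.3,0,5.1],"claw": 50},
    {"translation": [-61,22,-47],"dr": [-3.3,0,5.1],"claw": 50},
    {"translation": [-61,22,-47],"dr": [-3.3,0,5.1],"claw": 50},
    {"translation": [-61,22,-47],"dr": [-3.3,0,5.1],"claw": 50}
  ]
}}

```text
time: 8.75
tcp_pos: [0.4059, -0.1888, 0.2003]
tool_rot: [[0.682, 0.616, 0.394], [0.534, -0.788, 0.307], [0.499, 0.001, -0.867]]
force: [-0.8, 0.3, -0.5]
gripper_width: 0.0499
gripper_force: 0.0
```

```bash
cat > m7.py <<'E'
from h import *
c=cam("wrist");c=cam("wrist");W=cloud(c);cv2.imwrite("pics/w5.png",c["color"])
a=plate2(c,W,[.443,-.157,np.radians(38)],.017)
e=W[...,:2]-a[:2];m=(np.hypot(e[...,0],e[...,1])<.018)&(np.hypot(e[...,0],e[...,1])>.011);print("top",np.median(W[m][:,2]).round(4))
g=a[:2]-.044*np.array([np.cos(a[2]),np.sin(a[2])]);print(g.round(4))
for z in(.05,.006): rel([*g,z],tool(a[2],np.radians(30),-1))
E
python3 m7.py
```

```text
hole [ 0.4449 -0.1573] yaw 43.6 score 0.8083055935458106
top 0.0167
[ 0.413  -0.1876]
t [-71.4, 5.2, 132.0] dr [2.6, 0.0, -4.6] | |t| 150.0 |r| 5.0
t [-93.4, 5.2, 170.2] dr [2.6, 0.0, -4.6] | |t| 194.0 |r| 5.0
```

View pics/w5.png

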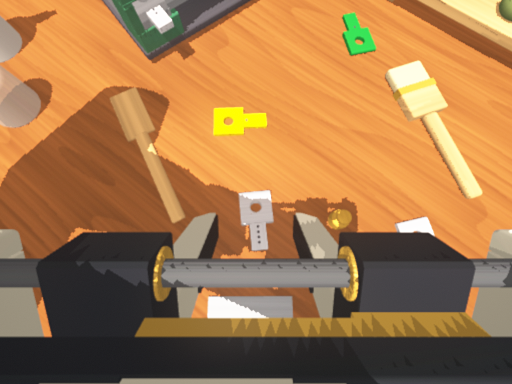

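The picture shows plate 17 (four dots) at px (256,208), the weight at (340,217) clear to the right, and the scraper behind at (250,305). Checking heights under the gripper body before going down.

Run:
```python
from h import *
for n in("top0","side0"):
    W=np.load(n+".npz")["W"];e=W[...,:2]-[.413,-.1876];u=np.radians(43.6);X=np.array([np.cos(u),np.sin(u)]);Y=np.array([-X[1],X[0]])
    a,b=e@X,e@Y;m=(a<-.02)&(a>-.13)&(abs(b)<.12)&(W[...,2]<.15);print(n,"zmax",np.percentile(W[m][:,2],[90,99,100]).round(3),"nearest a>12mm",a[m&(W[...,2]>.012)].max())
    for lo in(-.13,-.11,-.09,-.07,-.05):
        k=m&(abs(a-lo)<.01);print(lo,np.percentile(W[k][:,2],[50,99.5]).round(3) if k.sum() else 0,end=" ")
    m=(np.hypot(W[...,0]-.503,W[...,1]+.257)<.02);print("weight",np.percentile(W[m][:,2],99))
```

```text
top0 zmax [0.006 0.011 0.021] nearest a>12mm -0.06506068578430903
-0.13 [0.002 0.018] -0.11 [0.002 0.018] -0.09 [0.002 0.011] -0.07 [0.001 0.011] -0.05 [0.001 0.009] weight 0.042552895154805384
side0 zmax [0.004 0.008 0.017] nearest a>12mm -0.11035023060017511
-0.13 [0.001 0.015] -0.11 [0.001 0.014] -0.09 [0.001 0.009] -0.07 [0.    0.007] -0.05 [-0.     0.006] weight 0.03782633739158515
```

Request:
{"op": "step_arm", "data": {
  "series": [
    {"translation": [-36,3,66],"dr": [2.6,0,-4.6],"claw": 50},
    {"translation": [-71,5,132],"dr": [2.6,0,-4.6],"claw": 50},
    {"translation": [-71,5,132],"dr": [2.6,0,-4.6],"claw": 50},
    {"translation": [-71,5,132],"dr": [2.6,0,-4.6],"claw": 50},
    {"translation": [-71,5,132],"dr": [2.6,0,-4.6],"claw": 50}
  ]
}}

```text
time: 9.27
tcp_pos: [0.4121, -0.1835, 0.0469]
tool_rot: [[0.628, 0.691, 0.357], [0.596, -0.722, 0.351], [0.501, -0.008, -0.866]]
force: [0.2, 1.2, -0.3]
gripper_width: 0.0501
gripper_force: 0.0
```

Request:
{"op": "step_arm", "data": {
  "series": [
    {"translation": [0,0,0],"dr": [0,0,0],"claw": 50},
    {"translation": [-11,0,19],"dr": [0,0,0],"claw": 50},
    {"translation": [-20,0,35],"dr": [0,0,0],"claw": 50},
    {"translation": [-20,0,35],"dr": [0,0,0],"claw": 50},
    {"translation": [-20,0,35],"dr": [0,0,0],"claw": 50}
  ]
}}

```text
time: 9.68
tcp_pos: [0.4142, -0.1887, 0.012]
tool_rot: [[0.626, 0.69, 0.363], [0.599, -0.724, 0.342], [0.499, 0.003, -0.867]]
force: [-0.4, -0.2, -0.7]
gripper_width: 0.0502
gripper_force: 0.0
```

```bash
python3 -c "
from h import *
c=cam('wrist');a=plate2(c,None,[.4449,-.1573,np.radians(43.6)],.017)
g=a[:2]-.044*np.array([np.cos(a[2]),np.sin(a[2])])
print(robot.state()['force'],robot.state()['tcp_pos'])
rel([*g,.006],tool(a[2],np.radians(30),-1))"
```

```text
hole [ 0.4443 -0.1579] yaw 43.7 score 0.8322054330851046
[ 0.21886979 -0.32188352 -0.51284093] [ 0.41429336 -0.18917524  0.01233053]
t [-3.8, -1.9, 5.1] dr [0.3, 0.1, 0.0] | |t| 7.0 |r| 0.0
```

Request:
{"op": "step_arm", "data": {
  "series": [
    {"translation": [-3.7,-2,5],"dr": [0,0,0],"claw": 50},
    {"translation": [-3.7,-2,5],"dr": [0,0,0],"claw": 50},
    {"translation": [-3.7,-2,5],"dr": [0,0,0],"claw": 15},
    {"translation": [-3.7,-2,5],"dr": [0,0,0],"claw": 15},
    {"translation": [-3.7,-2,5],"dr": [0,0,0],"claw": 15}
  ]
}}

```text
time: 10.15
tcp_pos: [0.4117, -0.1883, 0.0049]
tool_rot: [[0.627, 0.689, 0.364], [0.598, -0.725, 0.341], [0.498, 0.004, -0.867]]
force: [-0.1, 0.0, -0.7]
gripper_width: 0.0347
gripper_force: 0.0
```

Request:
{"op": "step_arm", "data": {
  "series": [
    {"translation": [0,0,0],"dr": [0,0,0],"claw": 15},
    {"translation": [0,0,0],"dr": [0,0,0],"claw": 15},
    {"translation": [0,0,0],"dr": [0,0,0],"claw": 15},
    {"translation": [0,0,0],"dr": [0,0,0],"claw": 15}
  ]
}}

```text
time: 10.48
tcp_pos: [0.4117, -0.1881, 0.0047]
tool_rot: [[0.627, 0.689, 0.363], [0.598, -0.725, 0.341], [0.499, 0.003, -0.867]]
force: [-0.9, -0.3, 1.6]
gripper_width: 0.0218
gripper_force: 30.1
```

```bash
sed -i 's/zt=p\[2\]+.0045/zt=p[2]+.011/' m2.py; python3 m2.py; python3 -c "
from h import *
rel(*slotpose(-.08,.0435,.12))"
```

```text
[ 0.4117 -0.1881  0.0047] [-0.9 -0.3  1.6] 0.02178610067977615 30.096384099952047
hole [ 0.4442 -0.1577] yaw 43.0 score 0.7486019722460334
tool yaw 43.63 hole ahead 0.0445 left -0.0004
t [268.0, -65.5, 20.9] dr [16.1, 0.1, -27.5] | |t| 277.0 |r| 32.0
```

Request:
{"op": "step_arm", "data": {
  "series": [
    {"translation": [20,0,-35],"dr": [0,0,0],"claw": 15},
    {"translation": [40,0,-69],"dr": [0,0,0],"claw": 15},
    {"translation": [73,-9,-56],"dr": [2.3,0,-3.9],"claw": 15},
    {"translation": [105,-19,-43],"dr": [4.6,0,-7.9],"claw": 15},
    {"translation": [138,-28,-30],"dr": [6.9,0,-11.8],"claw": 15}
  ]
}}

```text
time: 10.95
tcp_pos: [0.4684, -0.0953, 0.1]
tool_rot: [[0.468, 0.841, 0.271], [0.731, -0.541, 0.417], [0.497, 0.002, -0.868]]
force: [1.2, -0.4, -2.5]
gripper_width: 0.0218
gripper_force: 30.0
```

```bash
python3 -c "
from h import *
rel(*slotpose(-.08,.0445,.12))"
```

```text
t [132.9, -3.5, 53.1] dr [9.2, 0.2, -15.6] | |t| 143.0 |r| 18.0
```

Request:
{"op": "step_arm", "data": {
  "series": [
    {"translation": [33,-1,13],"dr": [3,0,-5],"claw": 15},
    {"translation": [66,-2,26],"dr": [6,0,-10],"claw": 15},
    {"translation": [100,-3,40],"dr": [9.2,0.2,-15.6],"claw": 15},
    {"translation": [133,-3.5,53],"dr": [9.2,0.2,-15.6],"claw": 15},
    {"translation": [133,-3.5,53],"dr": [9.2,0.2,-15.6],"claw": 15}
  ]
}}

```text
time: 11.37
tcp_pos: [0.5439, 0.0306, 0.1204]
tool_rot: [[0.215, 0.969, 0.124], [0.837, -0.248, 0.487], [0.503, -0.001, -0.864]]
force: [-0.4, -0.3, -0.4]
gripper_width: 0.0214
gripper_force: 30.0
```

Request:
{"op": "step_arm", "data": {
  "series": [
    {"translation": [0,0,0],"dr": [0,0,0],"claw": 15},
    {"translation": [0,0,0],"dr": [0,0,0],"claw": 15}
  ]
}}

```text
time: 11.53
tcp_pos: [0.541, 0.0258, 0.1189]
tool_rot: [[0.22, 0.968, 0.124], [0.837, -0.253, 0.485], [0.501, -0.003, -0.866]]
force: [-0.3, 0.3, -1.2]
gripper_width: 0.0217
gripper_force: 30.0
```

```bash
cat > m8.py <<'E'
from h import *
s=robot.state();p=np.array(s["tcp_pos"]);R=np.array(s["tool_rot"])
c=cam("wrist");W=cloud(c)
e=W[...,:2]-p[:2];a,b=e@SX,e@SYv;z=W[...,2]
m=(a>.022)&(a<.066)&(abs(b)<.021)&(abs(z-p[2]-.012)<.010)
q=np.c_[a[m],b[m],np.ones(m.sum())];k=np.linalg.lstsq(q,z[m],rcond=None)[0]
print("n",m.sum(),"pitch,roll deg",np.degrees(k[:2]).round(2),"top z over tcp at hole",(k@[.043,0,1]-p[2]).round(4),"lean",np.degrees(np.arctan2(R[2,0],-R[2,2])).round(2),"roll",np.degrees(R[2,1]).round(2))
e=W[...,:2]-AX;sx,sy=e@SX,e@SYv
m=(abs(sx+.027)<.008)&(z>.11)&(z<.17)&(abs(sy)<.04);print("face",np.median(sx[m]).round(4),"y",np.percentile(sy[m],[1,99]).round(4))
g=(c["color"].max(-1).astype(int)-c["color"].min(-1))<50
for lo,hi in((.076,.09),):
    t=(z>lo)&(z<hi)&(abs(sy)<.03)&(sx<-.028)&(sx>-.06)&g;print("tang n",t.sum(),"z",np.median(z[t]).round(4),"y",np.percentile(sy[t],[2,98]).round(4) if t.sum() else 0)
cv2.imwrite("pics/w8.png",c["color"])
E
python3 m8.py;python3 m2.py; sed -i 's/.0432/.0445/' m5.py; python3 m5.py
```

```text
n 3548 pitch,roll deg [0.02 0.44] top z over tcp at hole 0.0114 lean 30.05 roll -0.18
face -0.0262 y [-0.0344  0.0347]
tang n 152 z 0.0825 y [-0.0119  0.0095]
[0.541  0.0252 0.119 ] [ 0.4 -0.  -1.5] 0.021671589425675968 29.99050498008728
hole [0.5524 0.0679] yaw 75.6 score 0.5568076460064476
tool yaw 75.18 hole ahead 0.0442 left -0.0001
t 11.6333 hole x -0.0813 y 0.0006 z 0.1191 F slot -0.5 -0.1 -0.9 w 0.021891549388512548
```

Request:
{"op": "step_arm", "data": {
  "series": [
    {"translation": [-15,1,26],"dr": [0,0,0],"claw": 15},
    {"translation": [-15,1,26],"dr": [0,0,0],"claw": 15},
    {"translation": [-15,1,26],"dr": [0,0,0],"claw": 15},
    {"translation": [-15,1,26],"dr": [0,0,0],"claw": 15}
  ]
}}

```text
time: 11.97
tcp_pos: [0.5426, 0.0247, 0.09]
tool_rot: [[0.222, 0.967, 0.126], [0.836, -0.255, 0.486], [0.502, -0.003, -0.865]]
force: [-0.4, 0.1, -1.9]
gripper_width: 0.0219
gripper_force: 30.0
```

```bash
python3 m5.py; python3 m8.py
```

```text
t 11.9667 hole x -0.081 y -0.0008 z 0.09 F slot 0.0 0.4 -1.9 w 0.021908066162246668
n 3536 pitch,roll deg [0.01 0.32] top z over tcp at hole 0.0115 lean 30.11 roll -0.16
face -0.0263 y [-0.0344  0.0347]
tang n 679 z 0.0826 y [-0.0117  0.0093]
```

Request:
{"op": "step_arm", "data": {
  "series": [
    {"translation": [9.5,0,6.8],"dr": [0,0,0],"claw": 15},
    {"translation": [19.5,0,12.3],"dr": [0,0,0],"claw": 15},
    {"translation": [28,0,17.3],"dr": [0,0,0],"claw": 15},
    {"translation": [28,0,17.3],"dr": [0,0,0],"claw": 15}
  ]
}}

```text
time: 12.35
tcp_pos: [0.551, 0.0598, 0.0892]
tool_rot: [[0.218, 0.968, 0.125], [0.837, -0.251, 0.486], [0.502, -0.002, -0.865]]
force: [-0.2, -0.2, -0.9]
gripper_width: 0.0215
gripper_force: 30.0
```

```bash
python3 m5.py
```

```text
t 12.35 hole x -0.0448 y -0.0001 z 0.0892 F slot -0.2 0.2 -0.9 w 0.021505144783328083
```

Request:
{"op": "step_arm", "data": {
  "series": [
    {"translation": [4,0,2.3],"dr": [0,0,0],"claw": 15},
    {"translation": [8,0,4.6],"dr": [0,0,0],"claw": 15},
    {"translation": [12,0,6.9],"dr": [0,0,0],"claw": 15},
    {"translation": [15,0,8.7],"dr": [0,0,0],"claw": 15},
    {"translation": [15,0,8.7],"dr": [0,0,0],"claw": 15}
  ]
}}

```text
time: 12.77
tcp_pos: [0.5555, 0.0747, 0.0886]
tool_rot: [[0.22, 0.967, 0.125], [0.837, -0.253, 0.486], [0.501, -0.002, -0.865]]
force: [0.3, -0.1, -0.4]
gripper_width: 0.0215
gripper_force: 30.0
```

```bash
python3 m5.py
```

```text
t 12.7667 hole x -0.0293 y -0.0007 z 0.0886 F slot -0.1 -0.3 -0.4 w 0.021511148181250703
```

Request:
{"op": "step_arm", "data": {
  "series": [
    {"translation": [5,0,2.6],"dr": [0,0,0],"claw": 15},
    {"translation": [10,0,5.5],"dr": [0,0,0],"claw": 15},
    {"translation": [15,0,8.4],"dr": [0,0,0],"claw": 15},
    {"translation": [18.5,0,10.4],"dr": [0,0,0],"claw": 15},
    {"translation": [18.5,0,10.4],"dr": [0,0,0],"claw": 15}
  ]
}}

```text
time: 13.18
tcp_pos: [0.5608, 0.0955, 0.0889]
tool_rot: [[0.22, 0.968, 0.125], [0.837, -0.253, 0.486], [0.502, -0.002, -0.865]]
force: [-0.4, 0.4, -1.4]
gripper_width: 0.0217
gripper_force: 30.0
```

```bash
python3 m5.py
```

```text
t 13.1833 hole x -0.0078 y -0.0006 z 0.0889 F slot 0.3 0.4 -1.4 w 0.021722524449127992
```

Request:
{"op": "step_arm", "data": {
  "series": [
    {"translation": [2.5,0,1.5],"dr": [0,0,0],"claw": 15},
    {"translation": [5,0,3],"dr": [0,0,0],"claw": 15},
    {"translation": [7,0,4.1],"dr": [0,0,0],"claw": 15},
    {"translation": [7.5,0,4.4],"dr": [0,0,0],"claw": 15},
    {"translation": [7.5,0,4.4],"dr": [0,0,0],"claw": 15}
  ]
}}

```text
time: 13.6
tcp_pos: [0.5631, 0.103, 0.0888]
tool_rot: [[0.22, 0.967, 0.125], [0.837, -0.253, 0.485], [0.501, -0.002, -0.865]]
force: [0.2, 0.3, -1.8]
gripper_width: 0.0219
gripper_force: 30.0
```

```bash
python3 m5.py
```

```text
t 13.6 hole x 0.0 y -0.0009 z 0.0888 F slot 0.4 -0.1 -1.8 w 0.021854368133221072
```

Request:
{"op": "step_arm", "data": {
  "series": [
    {"translation": [0.9,0,0.5],"dr": [0,0,0],"claw": 15},
    {"translation": [1.7,0,1],"dr": [0,0,0],"claw": 15},
    {"translation": [1.7,0,1],"dr": [0,0,0],"claw": 15}
  ]
}}

```text
time: 13.85
tcp_pos: [0.5635, 0.1032, 0.0886]
tool_rot: [[0.22, 0.967, 0.126], [0.838, -0.253, 0.483], [0.499, -0.001, -0.867]]
force: [-2.2, -7.1, 1.5]
gripper_width: 0.0218
gripper_force: 30.0
```

```bash
python3 m5.py
```

```text
t 13.85 hole x 0.0003 y -0.0013 z 0.0886 F slot -7.4 0.4 1.5 w 0.021782831277330356
```

It is against the back wall with 7 N. I'll ease off, set down, release and back away.

Request:
{"op": "step_arm", "data": {
  "series": [
    {"translation": [-0.7,0,0.2],"dr": [0,0,0],"claw": 15},
    {"translation": [-0.7,0,0.2],"dr": [0,0,0],"claw": 34},
    {"translation": [-0.7,0,0.2],"dr": [0,0,0],"claw": 34},
    {"translation": [-0.7,0,0.2],"dr": [0,0,0],"claw": 34},
    {"translation": [-0.7,0,0.2],"dr": [0,0,0],"claw": 34}
  ]
}}

```text
time: 14.27
tcp_pos: [0.5635, 0.1046, 0.0884]
tool_rot: [[0.22, 0.967, 0.126], [0.837, -0.254, 0.486], [0.502, -0.002, -0.865]]
force: [0.1, 0.8, 0.1]
gripper_width: 0.0335
gripper_force: 0.0
```

Request:
{"op": "step_arm", "data": {
  "series": [
    {"translation": [0,0,-10],"dr": [0,0,0],"claw": 40},
    {"translation": [0,0,-40],"dr": [0,0,0],"claw": 40},
    {"translation": [0,0,-80],"dr": [0,0,0],"claw": 40},
    {"translation": [0,0,-110],"dr": [0,0,0],"claw": 40},
    {"translation": [0,0,-110],"dr": [0,0,0],"claw": 40}
  ]
}}

```text
time: 14.68
tcp_pos: [0.5524, 0.0476, 0.1892]
tool_rot: [[0.217, 0.967, 0.134], [0.839, -0.256, 0.481], [0.5, 0.008, -0.866]]
force: [1.3, 0.2, 0.8]
gripper_width: 0.0398
gripper_force: 0.0
```

```bash
sed -i '/^print(\[robot/d;/^rel/d' m6.py
cat >> m6.py <<'E'
for lo,hi in((.092,.106),(.076,.09)):
    t=(z>lo)&(z<hi)&(abs(sy)<.03)&(sx<-.029)&(sx>-.08)&g
    if t.sum()>5: print("tang",lo,t.sum(),"z",np.median(z[t]).round(4),"y",np.percentile(sy[t],[2,98]).round(4),"back",np.percentile(sx[t],[1,3]).round(4))
m=(z>.24)&(z<.29)&(np.hypot(sx,sy)<.04);print("knob",m.sum(),"z",np.percentile(z[m],[50,98]).round(4),[np.median(v[m]).round(4) for v in(sx,sy)])
E
python3 m6.py pics/w9.png; python3 -c "
from h import *
c=cam('top');W=cloud(c);m=(W[...,2]>.265)&(W[...,2]<.285)&(np.hypot(W[...,0]-AX[0],W[...,1]-AX[1])<.03)
q=W[m];print('knob top',m.sum(),q.mean(0).round(4),((q.mean(0)[:2]-AX)@np.c_[SX,SYv]).round(4))
for k in('top','side'):print([(np.round(d['location'],4),d['score']) for d in robot.mark_of(k,'knob_top')[:2]] if k=='top' else '')
s=robot.state();print(s['tcp_pos'],s['qpos'])
rel([*(AX-.06*SX),.36],tool(SY,0,-1))"
```

```text
face -0.0261 y [-0.0344  0.0344]
roof edge z [0.1001 0.1003]
plate n 699 z [0.0783 0.0989 0.0999] x back end [-0.0568 -0.0567]
tang y [-0.0123 -0.0018  0.0088] z 0.0993
tang 0.092 559 z 0.0995 y [-0.0123  0.0087] back [-0.0568 -0.0566]
tang 0.076 61 z 0.0822 y [-0.0116  0.0093] back [-0.0568 -0.0567]
knob 2755 z [0.2655 0.2708] [np.float64(-0.0116), np.float64(-0.0015)]
knob top 135 [0.5751 0.1474 0.2712] [ 0.0015 -0.0014]
[(array([0.5737, 0.1445, 0.2714]), 0.53)]

[0.54949017 0.05082011 0.18370278] [-0.46250392  0.27760305  1.72926721  0.5345205   1.29565682 -0.39589057]
t [121.6, -1.3, -133.3] dr [-0.1, -30.1, -0.1] | |t| 180.0 |r| 30.0
```

View pics/w9.png

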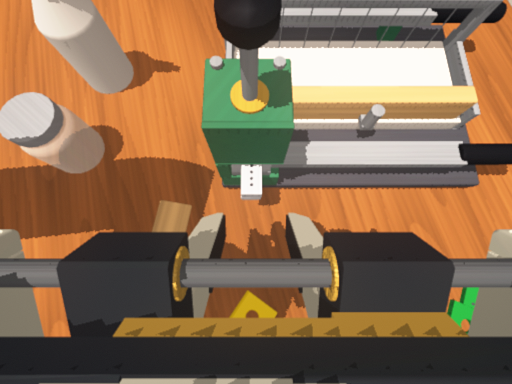

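Both tangs lie flush and stacked at px (251,182), backs level at -56.8 mm and level sideways with the knob axis. Now I'll rise and go over the knob with the fingers closed.

Request:
{"op": "step_arm", "data": {
  "series": [
    {"translation": [20,0,-34],"dr": [0,0,0],"claw": 0},
    {"translation": [40,0,-69],"dr": [0,0,0],"claw": 0},
    {"translation": [60,0,-104],"dr": [0,0,0],"claw": 0},
    {"translation": [80,0,-139],"dr": [0,-6,0],"claw": 0},
    {"translation": [95,0,-160],"dr": [0,-12,0],"claw": 0}
  ]
}}

```text
time: 15.25
tcp_pos: [0.5507, 0.0514, 0.3718]
tool_rot: [[0.246, 0.966, 0.078], [0.92, -0.258, 0.296], [0.307, -0.001, -0.952]]
force: [0.7, -0.5, 0.1]
gripper_width: 0.011
gripper_force: 0.0
```

```bash
python3 -c "
from h import *
rel([.575,.147,.34],tool(SY,0,-1))"
```

```text
t [84.2, -1.2, 60.5] dr [0.0, -17.9, -0.4] | |t| 104.0 |r| 18.0
```

Request:
{"op": "step_arm", "data": {
  "series": [
    {"translation": [20,0,6],"dr": [0,-6,0],"claw": 0},
    {"translation": [50,-1,20],"dr": [0,-12,0],"claw": 0},
    {"translation": [80,-1,40],"dr": [0,-18,-0.4],"claw": 0},
    {"translation": [84,-1,60],"dr": [0,-18,-0.4],"claw": 0},
    {"translation": [84,-1,60],"dr": [0,-18,-0.4],"claw": 0}
  ]
}}

```text
time: 15.67
tcp_pos: [0.5723, 0.1552, 0.3327]
tool_rot: [[0.237, 0.972, -0.01], [0.972, -0.237, 0.002], [-0.001, -0.01, -1.0]]
force: [1.0, -0.2, -1.5]
gripper_width: 0.0005
gripper_force: 0.0
```

Request:
{"op": "step_arm", "data": {
  "series": [
    {"translation": [0,0,0],"dr": [0,0,0],"claw": 0},
    {"translation": [0,0,0],"dr": [0,0,0],"claw": 0}
  ]
}}

```text
time: 15.83
tcp_pos: [0.5741, 0.1478, 0.3378]
tool_rot: [[0.247, 0.969, -0.003], [0.969, -0.247, 0.001], [0.001, -0.003, -1.0]]
force: [-0.5, -0.6, 0.4]
gripper_width: 0.0004
gripper_force: 0.0
```

```bash
python3 -c "
from h import *
s=robot.state();print(s['gripper_width'],s['force'])
rel([.575,.147,.28],tool(SY,0,-1))"
```

```text
0.0003636645684300541 [-0.49643843 -0.56189719  0.40082498]
t [-0.6, 1.3, 57.8] dr [-0.2, -0.0, 0.3] | |t| 58.0 |r| 0.0
```

Descending to just above the knob, then pushing in steps.

Request:
{"op": "step_arm", "data": {
  "series": [
    {"translation": [0,1,30],"dr": [0,0,0],"claw": 0},
    {"translation": [0,1,54],"dr": [0,0,0],"claw": 0},
    {"translation": [0,1,60],"dr": [0,0,0],"claw": 0},
    {"translation": [0,1,66],"dr": [0,0,0],"claw": 0},
    {"translation": [0,1,72],"dr": [0,0,0],"claw": 0}
  ]
}}

```text
time: 16.25
tcp_pos: [0.576, 0.1464, 0.268]
tool_rot: [[0.25, 0.968, 0.001], [0.968, -0.25, 0.001], [0.002, 0.001, -1.0]]
force: [-1.8, -1.7, 3.2]
gripper_width: 0.0005
gripper_force: 1.6
```

Request:
{"op": "step_arm", "data": {
  "series": [
    {"translation": [0,0,5],"dr": [0,0,0],"claw": 0},
    {"translation": [0,0,10],"dr": [0,0,0],"claw": 0},
    {"translation": [0,0,15],"dr": [0,0,0],"claw": 0}
  ]
}}

```text
time: 16.5
tcp_pos: [0.5764, 0.1476, 0.2527]
tool_rot: [[0.248, 0.969, 0.003], [0.969, -0.248, 0.001], [0.002, 0.002, -1.0]]
force: [0.5, -2.9, 3.3]
gripper_width: 0.0006
gripper_force: 1.6
```

Request:
{"op": "step_arm", "data": {
  "series": [
    {"translation": [0,0,5],"dr": [0,0,0],"claw": 0},
    {"translation": [0,0,10],"dr": [0,0,0],"claw": 0},
    {"translation": [0,0,15],"dr": [0,0,0],"claw": 0}
  ]
}}

```text
time: 16.75
tcp_pos: [0.576, 0.1484, 0.2365]
tool_rot: [[0.247, 0.969, 0.001], [0.969, -0.247, 0.002], [0.002, 0.001, -1.0]]
force: [1.2, -0.9, 3.2]
gripper_width: 0.0004
gripper_force: 1.6
```

Request:
{"op": "step_arm", "data": {
  "series": [
    {"translation": [0,0,4],"dr": [0,0,0],"claw": 0},
    {"translation": [0,0,8],"dr": [0,0,0],"claw": 0},
    {"translation": [0,0,12],"dr": [0,0,0],"claw": 0},
    {"translation": [0,0,16],"dr": [0,0,0],"claw": 0}
  ]
}}

```text
time: 17.08
tcp_pos: [0.5756, 0.1486, 0.2203]
tool_rot: [[0.247, 0.969, 0.0], [0.969, -0.247, 0.002], [0.002, -0.0, -1.0]]
force: [1.6, -0.6, 3.0]
gripper_width: 0.0001
gripper_force: 1.5
```

Request:
{"op": "step_arm", "data": {
  "series": [
    {"translation": [0,0,3],"dr": [0,0,0],"claw": 0},
    {"translation": [0,0,6],"dr": [0,0,0],"claw": 0},
    {"translation": [0,0,8],"dr": [0,0,0],"claw": 0},
    {"translation": [0,0,8],"dr": [0,0,0],"claw": 0}
  ]
}}

```text
time: 17.42
tcp_pos: [0.575, 0.1485, 0.2122]
tool_rot: [[0.247, 0.969, -0.001], [0.969, -0.247, 0.002], [0.002, -0.002, -1.0]]
force: [0.8, -0.2, 0.5]
gripper_width: 0.0004
gripper_force: 0.3
```

Request:
{"op": "step_arm", "data": {
  "series": [
    {"translation": [0,0,1],"dr": [0,0,0],"claw": 0},
    {"translation": [0,0,1],"dr": [0,0,0],"claw": 0}
  ]
}}

```text
time: 17.58
tcp_pos: [0.575, 0.1486, 0.212]
tool_rot: [[0.247, 0.969, -0.001], [0.969, -0.247, 0.002], [0.002, -0.001, -1.0]]
force: [-0.0, -0.7, 5.0]
gripper_width: 0.0004
gripper_force: 2.3
```

Request:
{"op": "step_arm", "data": {
  "series": [
    {"translation": [0,0,1],"dr": [0,0,0],"claw": 0},
    {"translation": [0,0,1.5],"dr": [0,0,0],"claw": 0},
    {"translation": [0,0,1.5],"dr": [0,0,0],"claw": 0}
  ]
}}

```text
time: 17.83
tcp_pos: [0.5751, 0.1486, 0.2119]
tool_rot: [[0.247, 0.969, 0.0], [0.969, -0.247, 0.002], [0.002, -0.0, -1.0]]
force: [-2.9, -0.1, 10.5]
gripper_width: 0.0004
gripper_force: 5.7
```

Request:
{"op": "step_arm", "data": {
  "series": [
    {"translation": [0,0,-20],"dr": [0,0,0],"claw": 0},
    {"translation": [0,0,-55],"dr": [0,0,0],"claw": 0},
    {"translation": [-30,0,-80],"dr": [0,0,0],"claw": 0},
    {"translation": [-60,0,-100],"dr": [0,0,0],"claw": 0},
    {"translation": [-90,0,-100],"dr": [0,0,0],"claw": 0}
  ]
}}

```text
time: 18.25
tcp_pos: [0.5539, 0.0606, 0.3142]
tool_rot: [[0.245, 0.969, 0.005], [0.969, -0.245, 0.001], [0.002, 0.005, -1.0]]
force: [0.1, -0.5, 0.1]
gripper_width: 0.0007
gripper_force: 0.0
```

Run:
```python
from h import *
c=cam("side");W=cloud(c)
for n,c in(("side",c),("wrist",cam("wrist"))):
    W=cloud(c);e=W[...,:2]-AX;sx,sy=e@SX,e@SYv;z=W[...,2]
    m=(np.hypot(sx,sy)<.014)&(z>.19)&(z<.3);print(n,"knob z",m.sum(),np.percentile(z[m],[50,90]).round(4) if m.sum() else 0)
    g=(c["color"].max(-1).astype(int)-c["color"].min(-1))<50
    t=(z>.075)&(z<.106)&(abs(sy)<.03)&(sx<-.029)&(sx>-.08)&g
    if t.sum()>5: print("tang",t.sum(),"z",np.percentile(z[t],[50,90]).round(4),"back",np.percentile(sx[t],[1,3]).round(4))
cv2.imwrite("pics/end.png",c["color"])
```

```text
side knob z 81 [0.2101 0.2127]
wrist knob z 717 [0.2104 0.2115]
tang 321 z [0.0993 0.1005] back [-0.0563 -0.0562]
```

View pics/end.png

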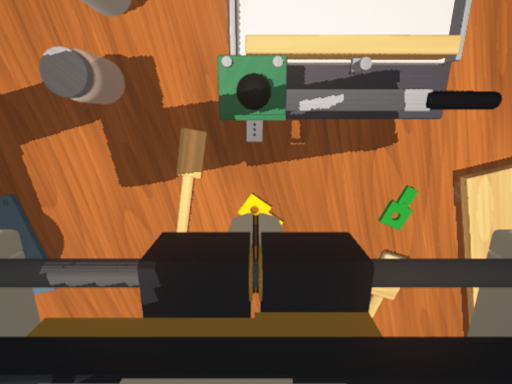

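The knob is down on the column (px (253,90), top at 212 mm with a hard stop), the tangs are in place at (255,131), and the other things on the bench are undisturbed. Handing in.

```bash
python3 -c "
from workcell import robot
print(robot.finish_job())"
```

```text
the job is handed in; nothing more can be done
None
```

The job is handed in: the 11 mm and 17 mm plates are stacked on the thin lever's eye against the back of the slot, and the pin is pushed home with its knob on the column (about 18 s used; no verdict came back).

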